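Torque a digestion vessel's cap with the click wrench

TASK

The digestion vessel in the capping station has its cap only finger-tight. Take the click wrench from its mat, fit its socket right down over the square on that cap and turn it clockwise (seen from above) until you feel it click over, then stop at once: turning on would over-tighten the cap. Take the wrench off without loosening the cap, lay it gently flat on its mat again, and leave everything else where it stands.

Things in the scene. Friction and masses are not known exactly. Their poses are not given: they have to be found in the camera images.
- wrench: Loose click wrench, 202 mm long, 0.43 kg, lying flat on the mat, right way up. Origin: on its socket axis, underside of the head; z up; the handle runs along -x. Head: round steel housing, 79 mm across, 22 mm high; in it the dark socket with a square hole 40 mm wide right through, sides parallel to the wrench's x and y until it clicks. It clicks only when turned clockwise.
- wrench_head (a point): Point on the wrench's socket axis at the underside of the head (the wrench's origin). The centre of mass lies about 70 mm from it towards the handle, so the wrench tips off the cap if it is let go there: keep hold of it.
- wrench_grip (a point): Where to grip the wrench: on the middle line of its black rubber grip, 85 mm from the socket axis, 12.5 mm above the underside. The grip has a rounded square section 25 mm wide and high and runs from 70 to 158 mm from the socket axis. Take it across, from above.
- wrench_end (a point): Middle of the handle's end, 160 mm from the socket axis and 12.5 mm above the underside.
- wrench_socket (a joint): How far the wrench's socket has turned back in its head (rad). 0 while it drives rigidly; at 1.2 N m about the cap axis it lets go: the torque falls to a third while the angle runs to a stop at 0.16; turned on beyond that, it drives rigidly again and over-tightens. It springs back to 0 when backed off by that angle or lifted away.
- capping_station: Capping station, fixed (place and yaw vary): aluminium base plate 150 x 116 mm, a grey split block 78 x 78 mm on it, 60 mm high, and clamped in that a white digestion vessel with a grey cap. Origin: centre of the underside, on the cap's axis; z up.
- cap_seat (a point): Centre of the cap's round shoulder (68 mm across), 104 mm above the desk, on the cap's upright turning axis; the wrench's underside rests on it when fully on. Above it: the square, 38 mm wide, 20 mm tall, top 5 mm bevelled (1 mm play each side in the wrench, any of 4 ways round), then a vent stem 10 mm more. The point's x and y lie along the square's sides and turn with the cap.
- cap (a joint): Turning angle of the cap (rad), grows as it is tightened clockwise seen from above. Starts between 0 and 0.2, turns more and more stiffly (0.1 to 0.5 N m at first), comes to the wrench's click some 0.4 to 0.6 rad later, and stays where it is left. Turning it back takes 0.3 N m.
- tool_mat: Plain grey silicone mat, 260 x 150 x 3 mm, fixed to the desk (its place and yaw vary). Origin: centre of the underside, x along its length.
- vessel_a: Bystander: a loose closed digestion vessel, 55 mm thick (cap 68 mm), 120 mm tall, standing at the back. Origin: centre of its foot, z up.
- vessel_b: Bystander: a second vessel like it. Origin: centre of its foot, z up.
- bench_timer: Bystander: white countdown timer, 37 x 64 x 60 mm, at the back. Origin: centre of the underside.
- marker_black: Bystander: marker pen, 135 mm long, lying at the front. Origin: its middle, underside.

How it is judged:
On the way, in this order (a step that is already met when the one before it is completed fails the run):
1. the wrench is fully down over the square of the cap in the station (horizontal distance between wrench_head and cap_seat below 0.006 m and z of wrench_head in the frame of cap_seat below 0.006 m and angle between wrench's own z axis and vertical below 0.12 rad), for 0.2 s.
2. pulled clockwise, the wrench has clicked over on the cap (all of step 1 and value of joint wrench_socket above 0.02 rad and value of joint cap above 0.52 rad), for 0.04 s.
At the end, for the whole second after the job is handed in: The cap stands at the wrench's click torque (cap angle 0.52 to 0.70 rad: neither backed off nor over-tightened), and the wrench lies flat and at rest with its head centre and its handle's end both over the mat, its socket snapped back to 0 (value of joint cap between 0.52 and 0.7 rad and value of joint wrench_socket below 0.02 rad and x of wrench_head in the frame of tool_mat between -0.13 and 0.13 m and y of wrench_head in the frame of tool_mat between -0.075 and 0.075 m and z of wrench_head in the frame of tool_mat below 0.01 m and x of wrench_end in the frame of tool_mat between -0.13 and 0.13 m and y of wrench_end in the frame of tool_mat between -0.075 and 0.075 m and z of wrench_end in the frame of tool_mat below 0.022 m and angle between wrench's own z axis and vertical below 0.1 rad and linear speed of wrench below 0.02 m/s and angular speed of wrench below 0.1 rad/s); the robot touches nothing.
It fails at once if the cap is over-tightened: turned on past the click (value of joint cap above 0.7 rad).
It fails at once if the wrench is dropped (falls faster than 0.8 m/s, about 3 cm, out of the hand) (linear speed of wrench above 0.8 m/s and contact force between the fingers and wrench below 0.1 N).
It fails at once if a bystander is pushed more than 3 cm away (distance of any of vessel_a, vessel_b, bench_timer, marker_black from where it was at the start of the episode above 0.03 m).
It fails at once if a standing vessel is knocked over (angle between any of vessel_a, vessel_b's own z axis and vertical above 0.35 rad).
It also fails if it takes over 58 s, if anything falls off the work surface, if the arm or the gripper's body presses on something with over 40 N, if the wrist force passes 120 N, or if a joint passes its speed limit or range.

ROBOT

A 6-joint arm with a two-finger parallel gripper is mounted at the origin on a cart in front of the work surface, level with it; the furniture and walls round the work are solid. World frame = base frame: x ahead of the robot, y to its left, z up, the work surface at z = 0. Lengths are in m, angles in rad, forces in N, time in s.
With the tool pointing down it reaches from about 0.3 to 0.875 m from the base axis. Payload 6.4 kg.
Tool frame: the origin (TCP) lies between the finger pads; the fingertips stand 11 mm ahead of it and the grasp point (between the pads) lies 8 mm behind it; z points along the fingers, y is the direction in which the jaws open and shut (so a half turn about z gives the same grasp; the last joint's range is limited). The gripper opens to 85 mm and grips with 20 to 120 N. Pads are 22 mm wide; open, the fingers measure 114 mm over their backs; the gripper's body (76 mm by 85 mm) begins 54 mm behind the grasp point. The pads swing forward as they close: fully open they stand 13 mm farther back than shut.
Start: joints at [-1.463, 0.181, 1.607, -0, 1.354, -0.206], TCP at [0.178, -0.547, 0.242] pointing down, gripper open.
Joint ranges: [-2.99, 2.99], [-0.89, 2.07], [0.3, 2.58], [-1.14, 4.28], [0, 2.63], [-3.12, 3.12]. Speed limits (rad/s): [2.57, 2.57, 3.01, 3.14, 3.14, 3.14].

INTERFACE

Orientations are given as a unit quaternion [w, x, y, z].
In Python, from bench import monitor, viewer, order, find_in, regions_of, tip_of gives the robot as it stands.
- The arm moves only by the shell command python3 -m inch 'ROWS' [OPENING] [FORCE]. ROWS is JSON, a list of rows, each a list of 4 numbers: the shift along the world's x, y, z in m, then the turn about the world's z in degrees. A call has exactly 10 rows; each row shifts and turns the commanded pose from where the row before left it; what a row does not reach is not made up. A row lasts 1/10 s, in which the tool goes at most 50 mm and 8.59 degrees, less where a joint would pass 70% of its speed; a pose out of reach is approached as far as the arm can. A call with a gripper value outside its range is refused whole. OPENING is the closure, from 0 (fully open) to 1 (shut), set as the call begins (- or left out, the last holds). The fingers move at their own pace and stop on an object; FORCE is the grip in N (left out, the last holds). Time passes only in rows, so rows that do not move let the fingers close, or fill a call up. It gives the time, the measured TCP pose, the force and the opening at its end, in the units of the state.
- monitor.observe(): the state, without advancing time (a new reading comes with each control period).
- viewer.grab_frame(name): name is "scene" or "top" or "wrist"; returns the picture (384x512x3 uint8, blue, green, red); there is no depth.
- viewer.camera_params(name): a dict with "fx", "fy", "cx", "cy" (pixels), "rvec" (rotation vector, rad) and "tvec" (3), from world to camera coordinates, as OpenCV has them; the wrist camera has in their place "T_tool_cam" (4x4, takes a point from camera to tool coordinates, whose origin is the TCP and whose axes are the flange's). Camera axes: x right, y down, z forward; pixel columns grow to the right and rows downward; lengths in m; the calibration is good to about 2 mm. A picture is of the moment at which its call begins: read the wrist's pose just before it. camera_params takes no time and is no camera call.
- order.close_job(): hands the job in, once; it reports no verdict.
Trained networks look in the newest picture that a camera, given by its name, has taken for a name from the list of things; names that differ only in an ending like _2 or _b are one class to them, and where a whole thing is asked for, a point or a joint stands for the part that bears it (a point fixed in the world has none). Each returns a list of dicts, best first, with "confidence" (0 to 1); they miss things now and then, are a little off and sometimes report something else, mostly with a low value. They report only what shows in the picture. A call takes as long as a camera call.
- find_in(thing, camera): "rect" ([left, top, width, height] in pixels, round what is visible of it).
- regions_of(thing, camera): "pixels" (384x512 bool, what is visible of it) and "rect" ([left, top, width, height] in pixels, round what is visible of it).
- tip_of(thing, camera): "pixel" ([column, row] in pixels: a listed point, or the origin of a listed thing).
The state is a dict: "time_s": time; "joint_pos": joint angles; "qvel": joint speeds; "joint_efforts": joint torques, N m; "tcp_pos": TCP position; "tool_rot": TCP orientation; "force": force on the tool from outside, world axes, zero at the start; "wrist_torque": the same for the moment, N m; "opening": finger opening in m.
Only numpy, scipy, OpenCV 4.12 (cv2) and the standard library are available. Lean on these libraries where they do the work, as an engineer would, in place of code of your own. Each camera call takes 0.05 s, during which the arm holds its last target. There are 200 camera calls.

## Working session

There is one attempt and no reset: what is moved stays moved. The work goes in short steps, Python scripts to look and compute and a shell command to move; the robot and the scene stay as the last step left them, time stands still between calls to the robot, and variables do not carry over. Pictures are saved under pics/ and viewed, about 8 in all and at most 12, crops included, and the job is handed in when it is done.

```bash
ls; mkdir -p pics
cat > h.py <<'E'
import numpy as np,cv2
from bench import monitor,viewer,order,find_in,regions_of,tip_of
from scipy.spatial.transform import Rotation as R
def cam(name,st=None):
    p=viewer.camera_params(name)
    K=np.array([[p["fx"],0,p["cx"]],[0,p["fy"],p["cy"]],[0,0,1]])
    if "rvec" in p:
        Rm=cv2.Rodrigues(np.array(p["rvec"],float))[0]; t=np.array(p["tvec"],float).ravel()
    else:
        st=st or monitor.observe(); q=st["tool_rot"]
        T=np.eye(4);T[:3,:3]=R.from_quat([q[1],q[2],q[3],q[0]]).as_matrix();T[:3,3]=st["tcp_pos"]
        M=np.linalg.inv(T@np.array(p["T_tool_cam"])); Rm,t=M[:3,:3],M[:3,3]
    return K,Rm,t
def ray(c,px,z):
    K,Rm,t=c; o=-Rm.T@t; d=Rm.T@np.linalg.inv(K)@np.array([px[0],px[1],1.0])
    return o+d*(z-o[2])/d[2]
def proj(c,P):
    K,Rm,t=c; v=K@(Rm@np.asarray(P,float)+t); return v[:2]/v[2]
E
python3 - <<'E'
from h import *
st=monitor.observe();print(st["tcp_pos"],st["tool_rot"],st["opening"])
ims=[]
for n in ["top","scene"]:
    im=viewer.grab_frame(n);c=cam(n);print(n,-c[1].T@c[2])
    for th,z in [("wrench_head",.003),("wrench_grip",.0155),("wrench_end",.0155),("cap_seat",.104),("tool_mat",0),("capping_station",0),("vessel_a",0),("bench_timer",0),("marker_black",0)]:
        for r in tip_of(th,n)[:2]:
            print(th,np.round(r["pixel"]),round(r["confidence"],2),ray(c,r["pixel"],z).round(4))
    cv2.imwrite(f"pics/{n}.png",im)
E
```

```text
pics
[ 0.17744176 -0.5463589   0.24137311] [-8.93844786e-04  9.87718161e-01  1.56243498e-01  6.21164894e-05] 0.08538255840757307
top [0.34465892 0.06515732 1.13445346]
wrench_head [197. 205.] 0.86 [0.5233 0.2434 0.003 ]
wrench_grip [198. 237.] 0.56 [0.4431 0.2343 0.0155]
wrench_end [202. 268.] 0.76 [0.368  0.2213 0.0155]
wrench_end [264. 154.] 0.63 [0.6534 0.0783 0.0155]
cap_seat [331. 180.] 0.71 [ 0.5705 -0.079   0.104 ]
cap_seat [196. 204.] 0.61 [0.5087 0.2294 0.104 ]
tool_mat [200. 231.] 0.74 [0.4596 0.2331 0.    ]
capping_station [324. 189.] 0.91 [ 0.5697 -0.0752  0.    ]
capping_station [194. 201.] 0.35 [0.5332 0.2524 0.    ]
vessel_a [264. 157.] 0.87 [0.6503 0.0784 0.    ]
vessel_a [200. 144.] 0.77 [0.6813 0.242  0.    ]
bench_timer [229. 146.] 0.54 [0.68   0.1675 0.    ]
marker_black [304. 250.] 0.69 [ 0.4165 -0.0243  0.    ]
scene [0.16939761 0.65270367 0.6066793 ]
wrench_head [213. 283.] 0.83 [0.5216 0.2418 0.003 ]
wrench_grip [239. 294.] 0.67 [0.4572 0.2454 0.0155]
wrench_grip [251. 293.] 0.65 [0.4401 0.232  0.0155]
wrench_end [287. 307.] 0.65 [0.3668 0.2229 0.0155]
wrench_end [274. 196.] 0.38 [ 0.5614 -0.0593  0.0155]
cap_seat [276. 159.] 0.83 [ 0.5767 -0.0909  0.104 ]
tool_mat [238. 295.] 0.86 [0.465  0.2381 0.    ]
capping_station [274. 195.] 0.9 [ 0.5726 -0.0837  0.    ]
vessel_a [158. 252.] 0.9 [0.6754 0.2366 0.    ]
vessel_a [209. 215.] 0.81 [0.6613 0.075  0.    ]
bench_timer [177. 233.] 0.59 [0.684  0.1666 0.    ]
marker_black [211. 214.] 0.62 [0.6627 0.0685 0.    ]
marker_black [324. 229.] 0.61 [ 0.4075 -0.0303  0.    ]
```

Run:
```python
import cv2,numpy as np
t=cv2.imread("pics/top.png");s=cv2.imread("pics/scene.png")
a=cv2.resize(t[100:300,150:400],(500,400));b=cv2.resize(t[150:220,290:370],(300,262));c=cv2.resize(s[120:320,120:370],(500,400))
cv2.imwrite("pics/a.png",np.vstack([a,c])[:800].repeat(1,0)[:,:] if 0 else cv2.resize(np.hstack([a,c]),(800,320)))
cv2.imwrite("pics/b.png",np.hstack([b,cv2.resize(s[130:220,230:320],(262,262))]))
```

```text
(no output)
```

View pics/a.png

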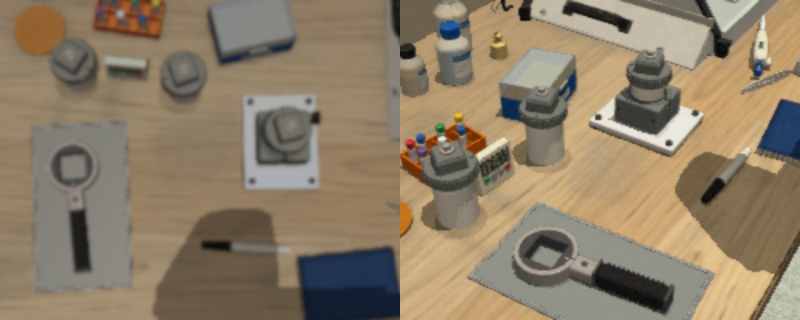

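```bash
python3 -c "
from h import *
print(np.round(viewer.camera_params('wrist')['T_tool_cam'],3))"
python3 -m inch '[[0.016,0.023,0.008,-1],[0.016,0.023,0.008,-1],[0.016,0.023,0.008,-1],[0.016,0.023,0.008,-1],[0.016,0.023,0.008,-1],[0.016,0.023,0.008,-1],[0.016,0.023,0.008,-1],[0.016,0.023,0.008,-1],[0.016,0.023,0.008,-1],[0.016,0.023,0.008,-1]]' 0 120
python3 -m inch '[[0.016,0.023,0.008,0],[0.016,0.023,0.008,0],[0.016,0.023,0.008,0],[0.016,0.023,0.008,0],[0.016,0.023,0.008,0],[0.016,0.023,0,0],[0.016,0.023,0,0],[0.016,0.023,0,0],[0,0,0,0],[0,0,0,0]]'
```

```text
[[ 0.001 -0.95  -0.312  0.081]
 [ 1.     0.     0.001 -0.001]
 [-0.001 -0.312  0.95  -0.132]
 [ 0.     0.     0.     1.   ]]
time_s: 2.0
tcp_pos: [0.338, -0.3159, 0.3228]
tool_rot: [0.0, 0.998, 0.069, 0.0]
force: [0.1, -0.1, 1.4]
opening: 0.0854
time_s: 3.0
tcp_pos: [0.4655, -0.1326, 0.3622]
tool_rot: [0.0, 0.998, 0.07, -0.0]
force: [-0.4, -0.7, 0.4]
opening: 0.0853
```

Run:
```python
from h import *
st=monitor.observe();c=cam("wrist",st);print(c[0][0,0],proj(c,[.572,-.082,.124]))
im=viewer.grab_frame("wrist");cv2.imwrite("pics/w1.png",im)
for th,z in [("cap_seat",.104),("capping_station",0)]:
    for r in tip_of(th,"wrist")[:2]: print(th,r["pixel"],r["confidence"],ray(c,r["pixel"],z))
```

```text
300.2103593734605 [224.02179279  63.80760999]
cap_seat [222.0, 62.2] 0.89 [ 0.57484388 -0.07735001  0.104     ]
capping_station [229.2, 68.3] 0.64 [ 0.57560133 -0.07777898  0.        ]
```

View pics/w1.png

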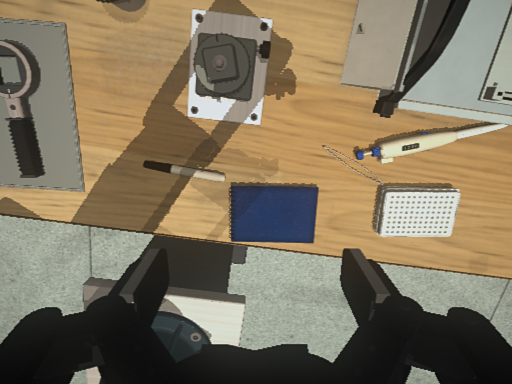

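```bash
python3 -m inch '[[0.017,0.007,-0.005,0],[0.017,0.007,-0.005,0],[0.017,0.007,-0.005,0],[0.017,0.007,-0.005,0],[0.017,0.007,-0.005,0],[0.017,0.007,-0.005,0],[0.017,0.007,-0.005,0],[0.017,0.007,-0.005,0],[0,0,0,0],[0,0,0,0]]'
python3 - <<'E'
from h import *
st=monitor.observe();c=cam("wrist",st)
im=viewer.grab_frame("wrist");cv2.imwrite("pics/w2.png",im)
u=0
for th,z in [("cap_seat",.104),("capping_station",0)]:
    for r in tip_of(th,"wrist")[:2]: print(th,r["pixel"],r["confidence"],ray(c,r["pixel"],z))
# rectified top view at z=.119 (base of bevel), 0.2 mm/px, centre .575,-.079
S=.12; g=np.linspace(-S/2,S/2,600); 
def rect(z):
    pts=np.array([proj(c,[.575+dx,-.079+dy,z]) for dx,dy in [(S/2,S/2),(S/2,-S/2),(-S/2,-S/2),(-S/2,S/2)]],np.float32)
    H=cv2.getPerspectiveTransform(pts,np.array([[0,0],[599,0],[599,599],[0,599]],np.float32))
    return cv2.warpPerspective(im,H,(600,600),flags=cv2.INTER_CUBIC)
cv2.imwrite("pics/w2r.png",rect(.119))
E
```

```text
time_s: 4.15
tcp_pos: [0.601, -0.0778, 0.322]
tool_rot: [-0.0, 0.998, 0.069, -0.001]
force: [-0.7, -0.7, 0.5]
opening: 0.0853
cap_seat [252.2, 186.2] 0.65 [ 0.57355207 -0.07832151  0.104     ]
capping_station [250.3, 169.1] 0.64 [ 0.56865481 -0.07543384  0.        ]
```

View pics/w2r.png

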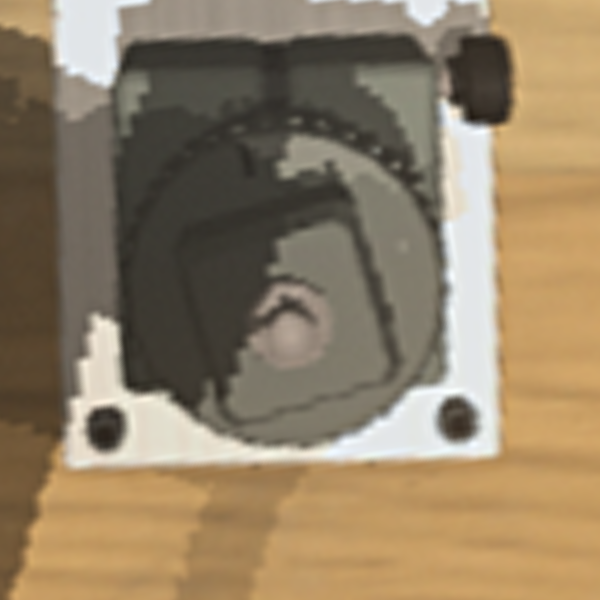

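```bash
python3 -m inch '[[-0.018,0.0345,-0.011,0],[-0.018,0.0345,-0.011,0],[-0.018,0.0345,-0.011,0],[-0.018,0.0345,-0.011,0],[-0.018,0.0345,-0.011,0],[-0.018,0.0345,-0.011,0],[-0.018,0.0345,-0.011,0],[-0.018,0.0345,-0.011,0],[-0.018,0.0345,-0.011,0],[0,0,0,0]]'
python3 - <<'E'
from h import *
viewer.grab_frame("wrist")
viewer.grab_frame("wrist")
st=monitor.observe();c=cam("wrist",st);print(st["tcp_pos"])
im=viewer.grab_frame("wrist");cv2.imwrite("pics/w3.png",im)
for th,z in [("wrench_head",.003),("wrench_grip",.0155),("wrench_end",.0155),("tool_mat",0)]:
    for r in tip_of(th,"wrist")[:2]: print(th,r["pixel"],r["confidence"],ray(c,r["pixel"],z))
def rect(z,x0,y0,S):
    pts=np.array([proj(c,[x0+dx,y0+dy,z]) for dx,dy in [(S/2,S/2),(S/2,-S/2),(-S/2,-S/2),(-S/2,S/2)]],np.float32)
    H=cv2.getPerspectiveTransform(pts,np.array([[0,0],[599,0],[599,599],[0,599]],np.float32))
    return cv2.warpPerspective(im,H,(600,600),flags=cv2.INTER_CUBIC)
cv2.imwrite("pics/w3r.png",rect(.025,.45,.235,.24))
E
```

```text
time_s: 5.3
tcp_pos: [0.4362, 0.2361, 0.2222]
tool_rot: [-0.0, 0.997, 0.072, -0.001]
force: [-0.1, -0.6, -1.2]
opening: 0.0854
[0.43917038 0.23365705 0.22369458]
wrench_grip [255.0, 163.1] 0.62 [0.44330625 0.23400732 0.0155    ]
wrench_end [253.4, 227.3] 0.73 [0.36251116 0.22439875 0.0155    ]
tool_mat [255.7, 141.8] 0.58 [0.46542026 0.23628871 0.        ]
```

View pics/w3r.png

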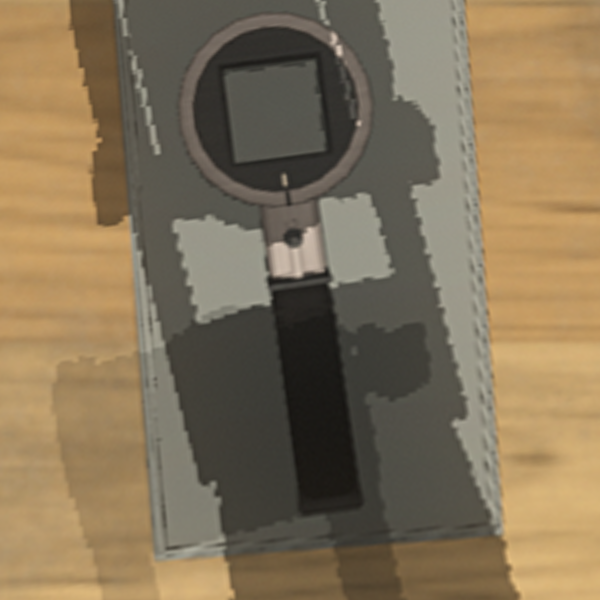

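```bash
python3 -m inch '[[0.001,0,-0.025,-0.5],[0.001,0,-0.025,0],[0.001,0,-0.025,0],[0,0,-0.025,0],[0,0,-0.025,0],[0,0,-0.025,0],[0,0,-0.025,0],[0,0,-0.02,0],[0,0,-0.0115,0],[0,0,0,0]]' 0 80
python3 -m inch '[[0,0,0,0],[0,0,0,0],[0,0,0,0],[0,0,0,0],[0,0,0,0],[0,0,0,0],[0,0,0,0],[0,0,0,0],[0,0,0,0],[0,0,0,0]]' 1 120
```

```text
time_s: 6.65
tcp_pos: [0.4418, 0.2327, 0.0155]
tool_rot: [0.0, 0.998, 0.065, -0.001]
force: [-0.2, -0.7, -0.4]
opening: 0.0853
time_s: 7.65
tcp_pos: [0.4431, 0.2336, 0.018]
tool_rot: [0.0, 0.998, 0.065, 0.001]
force: [-2.4, -2.5, 8.3]
opening: 0.0215
```

```bash
python3 -m inch '[[0,0,0.005,0],[0,0,0.01,0],[0,0,0.02,0],[0,0,0.025,0],[0,0,0.025,0],[0,0,0.025,0],[0,0,0.025,0],[0,0,0.025,0],[0,0,0.02,0],[0,0,0.02,0]]'
python3 -m inch '[[0.002,-0.015,0,0.5],[0.004,-0.025,0,1],[0.005,-0.033,0,1],[0.005,-0.033,0,1],[0.005,-0.033,0,1],[0.005,-0.033,0,1],[0.005,-0.033,0,1],[0.005,-0.033,0,1],[0.005,-0.033,0,1],[0.005,-0.033,-0.01,1]]'
python3 -m inch '[[0.0035,-0.025,-0.01,0],[0.001,-0.007,-0.01,0],[0,0,-0.01,0],[0,0,-0.005,0],[0,0,0,0],[0,0,0,0],[0,0,0,0],[0,0,0,0],[0,0,0,0],[0,0,0,0]]'
python3 - <<'E'
from h import *
viewer.grab_frame("wrist")
st=monitor.observe();c=cam("wrist",st);print(st["tcp_pos"],st["tool_rot"],st["force"],st["wrist_torque"])
im=viewer.grab_frame("wrist");cv2.imwrite("pics/w4.png",im)
t=viewer.grab_frame("scene");cv2.imwrite("pics/s4.png",t)
for th in ["wrench_head","cap_seat"]:
    for r in tip_of(th,"wrist")[:2]: print(th,r["pixel"],r["confidence"],ray(c,r["pixel"],.104))
b=cv2.resize(t[100:240,200:340],(384,384),interpolation=cv2.INTER_CUBIC)
cv2.imwrite("pics/j4.png",cv2.resize(np.hstack([im[:,100:420],b[:,:]]),(800,436)))
E
```

```text
time_s: 8.65
tcp_pos: [0.4419, 0.2335, 0.218]
tool_rot: [-0.0, 0.998, 0.065, -0.0]
force: [0.8, -0.4, -4.3]
opening: 0.0219
time_s: 9.65
tcp_pos: [0.489, -0.0719, 0.2082]
tool_rot: [0.001, 0.989, 0.148, 0.001]
force: [1.5, 0.3, -4.2]
opening: 0.0216
time_s: 10.65
tcp_pos: [0.4931, -0.1024, 0.172]
tool_rot: [0.0, 0.989, 0.148, 0.0]
force: [1.0, -0.1, -3.9]
opening: 0.0213
[ 0.49307734 -0.10244178  0.17193818] [8.52756697e-05 9.89038219e-01 1.47659681e-01 1.11713319e-04] [-0.17594574 -0.59378773 -4.00071145] [ 0.02817859  0.03519809 -0.04541841]
cap_seat [252.7, 88.0] 0.89 [ 0.57314215 -0.07616424  0.104     ]
```

View pics/j4.png

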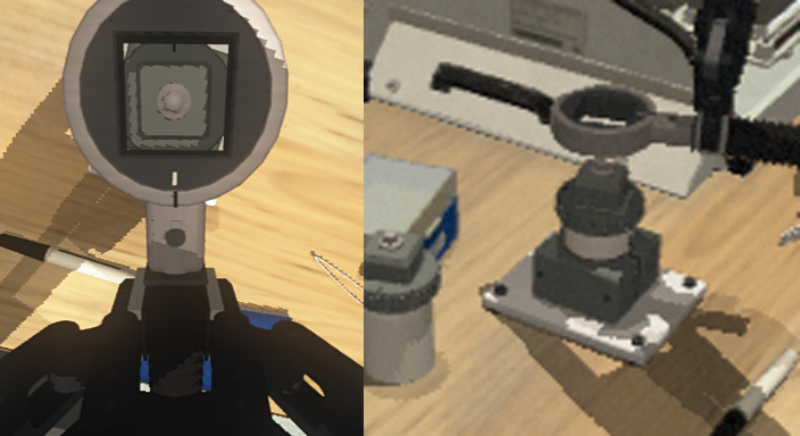

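Run:
```python
import cv2
im=cv2.imread("pics/w4.png")
cv2.imwrite("pics/z4.png",cv2.resize(im[20:150,190:320],(780,780),interpolation=cv2.INTER_CUBIC)[0:780][:600*1][:600])
```

```text
(no output)
```

View pics/z4.png

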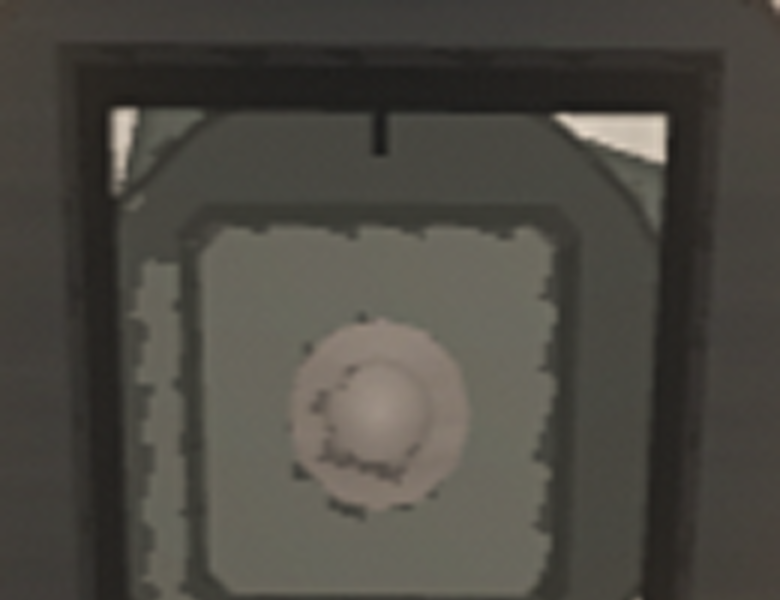

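```bash
python3 -m inch '[[0,0.0004,-0.006,0],[0,0.0004,-0.006,0],[0,0,-0.006,0],[0,0,-0.006,0],[0,0,-0.003,0],[0,0,-0.003,0],[0,0,-0.003,0],[0,0,-0.002,0],[0,0,-0.002,0],[0,0,0,0]]'
python3 -m inch '[[0,0,-0.001,0],[0,0,-0.001,0],[0,0,-0.001,0],[0,0,-0.001,0],[0,0,-0.001,0],[0,0,-0.001,0],[0,0,-0.001,0],[0,0,0,0],[0,0,0,0],[0,0,0,0]]'
```

```text
time_s: 11.9
tcp_pos: [0.4929, -0.1016, 0.1346]
tool_rot: [-0.0, 0.989, 0.148, -0.0]
force: [0.4, 0.1, -4.9]
opening: 0.0213
time_s: 12.9
tcp_pos: [0.4927, -0.1016, 0.1276]
tool_rot: [-0.0, 0.989, 0.148, -0.0]
force: [-3.5, -1.1, -4.4]
opening: 0.0217
```

```bash
python3 -m inch '[[0,0,-0.001,0],[0,0,-0.001,0],[0,0,-0.001,0],[0,0,-0.001,0],[0,0,-0.001,0],[0,0,-0.001,0],[0,0,-0.001,0],[0,0,-0.001,0],[0,0,-0.0005,0],[0,0,0,0]]'
```

```text
time_s: 13.9
tcp_pos: [0.4927, -0.1017, 0.1193]
tool_rot: [0.0, 0.989, 0.148, -0.0]
force: [-5.3, -1.4, 0.1]
opening: 0.0211
```

```bash
python3 -m inch '[[-0.0009,0.0021,-0.0005,-1.5],[-0.0006,0.0021,0,-1.5],[-0.0005,0.0022,0,-1.5],[-0.0004,0.0022,0,-1.5],[-0.0004,0.0022,0,-1.5],[-0.0003,0.0022,0,-1.5],[-0.0003,0.0022,0,-1.5],[-0.0002,0.0022,0,-1.5],[-0.0002,0.0022,0,-1.5],[-0.0001,0.0022,0,-1.5]]'
python3 -c "
from h import *
s=monitor.observe();print(s['tcp_pos'],s['force'],s['wrist_torque'],2*np.degrees(np.arctan2(s['tool_rot'][2],s['tool_rot'][1])))"
```

```text
time_s: 14.9
tcp_pos: [0.4883, -0.0807, 0.1188]
tool_rot: [0.001, 1.0, 0.017, -0.001]
force: [-8.6, -5.7, -0.1]
opening: 0.0214
[ 0.48827817 -0.08066244  0.11876265] [-8.56002518 -5.7348428  -0.1215715 ] [-0.9039949   1.07690342  0.22555989] 1.953405612908627
```

```bash
python3 -m inch '[[-0.0005,0.0007,0,-0.5],[0,0.0007,0,-0.5],[0,0.0007,0,-0.5],[0,0.0008,0,-0.5],[0,0.0007,0,-0.5],[0,0.0007,0,-0.5],[0,0.0008,0,-0.5],[0,0.0007,0,-0.5],[0,0.0007,0,-0.5],[0,0.0008,0,-0.5]]'
cat > q.py <<'E'
from h import *
s=monitor.observe();p,f,w=map(np.array,(s['tcp_pos'],s['force'],s['wrist_torque']))
y=2*np.arctan2(s['tool_rot'][2],s['tool_rot'][1]);r=p-[.573,-.077,.11]
print(p.round(4),f.round(1),w.round(2),'yaw',np.degrees(y).round(2),'T',(r[0]*f[1]-r[1]*f[0]).round(2),'+',w[2].round(2),'Ctcp',(p[:2]+.0842*np.array([np.cos(y),np.sin(y)])).round(4))
E
python3 q.py
```

```text
time_s: 15.9
tcp_pos: [0.4883, -0.0735, 0.1188]
tool_rot: [0.001, 1.0, -0.026, -0.0]
force: [-5.8, -5.7, -2.7]
opening: 0.0216
[ 0.4883 -0.0735  0.1188] [-5.8 -5.7 -2.7] [-1.02  0.83  0.27] yaw -3.0 T 0.51 + 0.27 Ctcp [ 0.5724 -0.0779]
```

```bash
python3 -m inch '[[0,0.0006,0,-0.4],[0.0001,0.0006,0,-0.4],[0,0.0006,0,-0.4],[0.0001,0.0006,0,-0.4],[0,0.0006,0,-0.4],[0.0001,0.0006,0,-0.4],[0,0.0006,0,-0.4],[0.0001,0.0006,0,-0.4],[0,0.0006,0,-0.4],[0.0001,0.0005,0,-0.4]]' >/dev/null
python3 q.py
python3 -m inch '[[0.0001,0.0006,0,-0.4],[0.0001,0.0006,0,-0.4],[0,0.0006,0,-0.4],[0.0001,0.0006,0,-0.4],[0.0001,0.0006,0,-0.4],[0.0001,0.0006,0,-0.4],[0,0.0006,0,-0.4],[0.0001,0.0006,0,-0.4],[0.0001,0.0005,0,-0.4],[0.0001,0.0006,0,-0.4]]' > /dev/null
python3 q.py
```

```text
[ 0.4888 -0.0677  0.1188] [-6.  -6.  -2.9] [-1.04  0.79  0.35] yaw -6.99 T 0.56 + 0.35 Ctcp [ 0.5723 -0.078 ]
[ 0.4896 -0.062   0.1188] [-5.5 -7.8 -2.6] [-1.17  0.79  0.4 ] yaw -10.98 T 0.73 + 0.4 Ctcp [ 0.5723 -0.078 ]
```

```bash
python3 -m inch '[[0.0001,0.0003,0,-0.2],[0,0.0003,0,-0.2],[0.0001,0.0003,0,-0.2],[0,0.0003,0,-0.2],[0.0001,0.0003,0,-0.2],[0.0001,0.0003,0,-0.2],[0,0.0003,0,-0.2],[0.0001,0.0003,0,-0.2],[0,0.0003,0,-0.2],[0.0001,0.0002,0,-0.2]]' >/dev/null
python3 q.py
```

```text
[ 0.4902 -0.0592  0.1188] [-5.7 -7.4 -1.9] [-1.2   0.84  0.43] yaw -12.97 T 0.72 + 0.43 Ctcp [ 0.5723 -0.0781]
```

```bash
python3 -m inch '[[0.0001,0.0003,0,-0.2],[0,0.0003,0,-0.2],[0.0001,0.0003,0,-0.2],[0.0001,0.0003,0,-0.2],[0.0001,0.0003,0,-0.2],[0.0001,0.0003,0,-0.2],[0,0.0003,0,-0.2],[0.0001,0.0002,0,-0.2],[0,0.0003,0,-0.2],[0.0001,0.0003,0,-0.2]]' >/dev/null
python3 q.py
```

```text
[ 0.4909 -0.0564  0.1188] [-6.1 -8.1 -4. ] [-1.29  0.81  0.42] yaw -14.96 T 0.79 + 0.42 Ctcp [ 0.5722 -0.0781]
```

```bash
python3 -m inch '[[0.0001,0.0003,0,-0.2],[0.0001,0.0003,0,-0.2],[0.0001,0.0003,0,-0.2],[0.0001,0.0002,0,-0.2],[0,0.0003,0,-0.2],[0.0001,0.0003,0,-0.2],[0.0001,0.0003,0,-0.2],[0.0001,0.0002,0,-0.2],[0.0001,0.0003,0,-0.2],[0.0001,0.0003,0,-0.2]]' >/dev/null
python3 q.py
```

```text
[ 0.4917 -0.0535  0.1188] [-6.6 -8.3 -2.5] [-1.31  0.98  0.47] yaw -16.97 T 0.83 + 0.47 Ctcp [ 0.5722 -0.0781]
```

```bash
python3 -m inch '[[0.0001,0.0003,0,-0.2],[0.0001,0.0003,0,-0.2],[0.0001,0.0003,0,-0.2],[0.0001,0.0002,0,-0.2],[0.0001,0.0003,0,-0.2],[0.0001,0.0003,0,-0.2],[0.0001,0.0003,0,-0.2],[0.0001,0.0002,0,-0.2],[0,0.0003,0,-0.2],[0.0001,0.0003,0,-0.2]]' >/dev/null
python3 q.py
```

```text
[ 0.4925 -0.0507  0.1187] [-6.3 -7.6 -2.8] [-1.25  0.86  0.21] yaw -18.99 T 0.77 + 0.21 Ctcp [ 0.5721 -0.078 ]
```

```bash
python3 - <<'E'
from h import *
im=viewer.grab_frame("wrist");cv2.imwrite("pics/w5.png",im)
cv2.imwrite("pics/z5.png",cv2.resize(im[0:190,160:350],(600,600),interpolation=cv2.INTER_CUBIC))
E
python3 q.py
```

```text
[ 0.4926 -0.0506  0.1188] [-6.6 -7.8 -2.8] [-1.36  0.9   0.17] yaw -19.0 T 0.8 + 0.17 Ctcp [ 0.5722 -0.078 ]
```

View pics/z5.png

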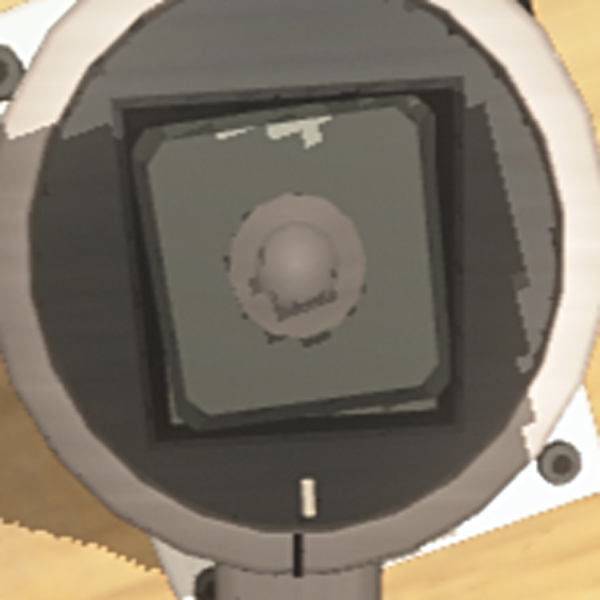

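```bash
python3 -m inch '[[0.0001,0.0003,0,-0.2],[0.0001,0.0003,0,-0.2],[0.0001,0.0003,0,-0.2],[0.0001,0.0003,0,-0.2],[0.0001,0.0003,0,-0.2],[0.0001,0.0003,0,-0.2],[0.0001,0.0003,0,-0.2],[0,0,0,0],[0,0,0,0],[0,0,0,0]]' >/dev/null
python3 q.py
python3 - <<'E'
from h import *
im=viewer.grab_frame("wrist");cv2.imwrite("pics/w6.png",im)
a=cv2.imread("pics/w5.png")
f=lambda i:cv2.resize(i[0:190,160:350],(400,400),interpolation=cv2.INTER_CUBIC)
cv2.imwrite("pics/z6.png",np.hstack([f(a),f(im)]))
E
```

```text
[ 0.4933 -0.0486  0.1188] [-6.7 -8.5 -2.3] [-1.28  0.86  0.09] yaw -20.4 T 0.87 + 0.09 Ctcp [ 0.5722 -0.0779]
```

View pics/z6.png

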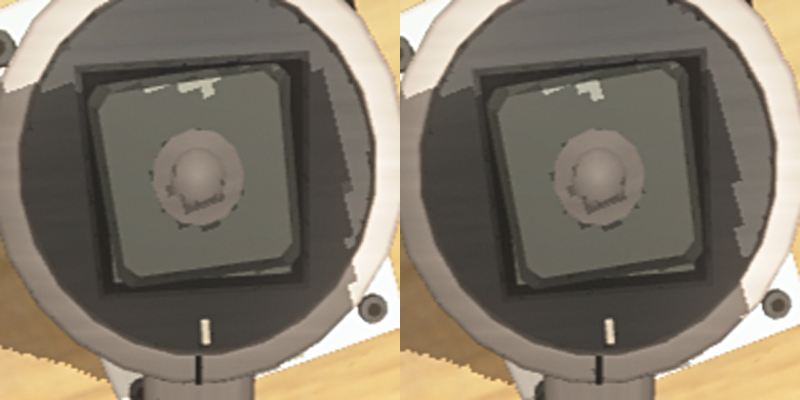

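```bash
python3 -m inch '[[-0.0004,-0.0007,0,0.5],[-0.0004,-0.0007,0,0.5],[-0.0004,-0.0007,0,0.5],[-0.0003,-0.0007,0,0.5],[-0.0003,-0.0007,0,0.5],[-0.0003,-0.0007,0,0.5],[-0.0003,-0.0007,0,0.5],[-0.0002,-0.0007,0,0.5],[-0.0002,-0.0007,0,0.5],[0,0,0,0]]' >/dev/null
python3 q.py
```

```text
[ 0.4912 -0.055   0.1189] [-3.4 -7.8 -5.2] [-1.21  0.42  0.29] yaw -15.88 T 0.71 + 0.29 Ctcp [ 0.5722 -0.078 ]
```

Run:
```python
from h import *
im=viewer.grab_frame("wrist");cv2.imwrite("pics/w7.png",im)
a=cv2.imread("pics/w6.png")
f=lambda i:cv2.resize(i[0:190,160:350],(400,400),interpolation=cv2.INTER_CUBIC)
cv2.imwrite("pics/z7.png",np.hstack([f(a),f(im)]))
```

```text
(no output)
```

View pics/z7.png

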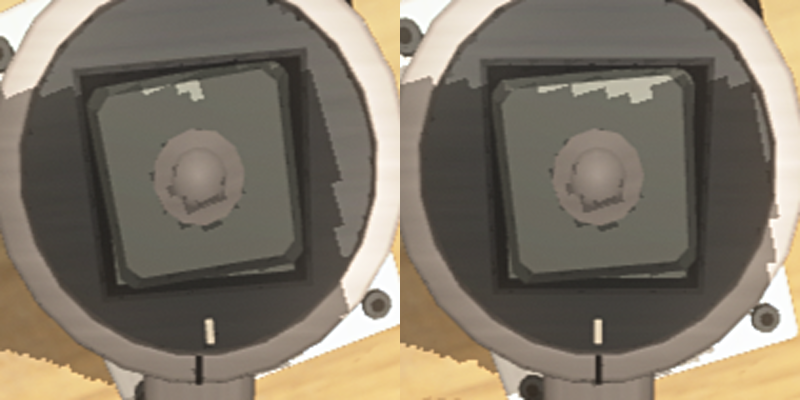

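```bash
python3 -m inch '[[-0.0002,-0.0005,0,0.3],[-0.0001,-0.0004,0,0.3],[-0.0001,-0.0004,0,0.3],[-0.0001,-0.0004,0,0.3],[-0.0001,-0.0005,0,0.3],[-0.0001,-0.0004,0,0.3],[-0.0001,-0.0004,0,0.3],[-0.0001,-0.0004,0,0.3],[-0.0001,-0.0004,0,0.3],[-0.0001,-0.0005,0,0.3]]' >/dev/null
python3 q.py
```

```text
[ 0.49   -0.0582  0.119 ] [-2.6 -3.4 -3.4] [-0.68  0.42 -0.43] yaw -12.93 T 0.33 + -0.43 Ctcp [ 0.5721 -0.077 ]
```

```bash
python3 -m inch '[[0,0,0.003,0],[0,0,0.003,0],[0,0,0.004,0],[0,0,0.004,0],[0,0,0.005,0],[0,0,0.005,0],[0,0,0.01,0],[0,0,0.015,0],[0,0,0.02,0],[0,0,0.02,0]]' 
python3 q.py
python3 - <<'E'
from h import *
im=viewer.grab_frame("wrist");cv2.imwrite("pics/w8.png",im)
t=viewer.grab_frame("scene");c=cam("scene")
b=cv2.resize(t[100:240,200:340],(384,384),interpolation=cv2.INTER_CUBIC)
cv2.imwrite("pics/j8.png",np.hstack([im[:,80:440],b]))
E
```

```text
time_s: 26.05
tcp_pos: [0.4898, -0.0574, 0.2092]
tool_rot: [-0.0, 0.994, -0.112, 0.0]
force: [0.3, 0.3, -3.7]
opening: 0.0211
[ 0.4898 -0.0574  0.2092] [ 0.3  0.3 -3.7] [-0.06  0.05 -0.03] yaw -12.9 T -0.03 + -0.03 Ctcp [ 0.5719 -0.0762]
```

View pics/j8.png

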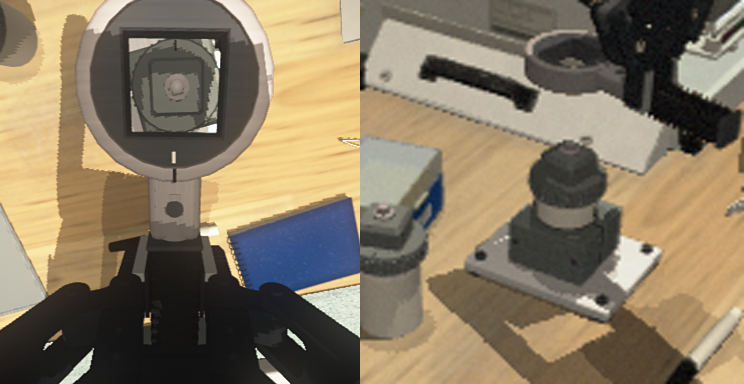

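```bash
python3 -m inch '[[-0.002,0.01,0,1],[-0.004,0.02,0,2],[-0.005,0.03,0,2],[-0.005,0.035,0,2.5],[-0.006,0.035,0,2.5],[-0.006,0.035,0,2.5],[-0.006,0.035,0,2.5],[-0.005,0.035,0,2.5],[-0.005,0.035,0,2],[-0.003,0.021,0,1]]' 
python3 -m inch '[[0,0,-0.01,0],[0,0,-0.02,0],[0,0,-0.025,0],[0,0,-0.025,0],[0,0,-0.025,0],[0,0,-0.025,0],[0,0,-0.02,0],[0,0,-0.01,0],[0,0,-0.005,0],[0,0,-0.005,0]]'
python3 -m inch '[[0,0,-0.003,0],[0,0,-0.003,0],[0,0,-0.003,0],[0,0,-0.003,0],[0,0,-0.002,0],[0,0,-0.002,0],[0,0,-0.002,0],[0,0,-0.001,0],[0,0,-0.001,0],[0,0,0,0]]'; python3 q.py
```

```text
time_s: 27.15
tcp_pos: [0.4405, 0.2358, 0.2062]
tool_rot: [-0.0, 0.998, 0.068, -0.001]
force: [0.7, 0.1, -4.9]
opening: 0.0216
time_s: 28.15
tcp_pos: [0.4429, 0.2332, 0.0377]
tool_rot: [-0.0, 0.998, 0.066, 0.0]
force: [0.6, -0.6, -3.8]
opening: 0.0218
time_s: 29.15
tcp_pos: [0.4428, 0.2332, 0.018]
tool_rot: [0.0, 0.998, 0.066, -0.0]
force: [-2.8, -0.1, 1.1]
opening: 0.0211
[0.4428 0.2332 0.018 ] [-2.8 -0.1  1.1] [-0.05  0.26  0.06] yaw 7.58 T 0.87 + 0.06 Ctcp [0.5263 0.2443]
```

```bash
python3 -m inch '[[0,0,0,0],[0,0,0,0],[0,0,0,0],[0,0,0,0],[0,0,0,0],[0,0,0,0],[0,0,0,0],[0,0,0,0],[0,0,0,0],[0,0,0,0]]' 0
python3 -m inch '[[0,0,0.005,0],[0,0,0.015,0],[0,0,0.025,0],[0,0,0.025,0],[0,0,0.03,0],[0,0,0.03,0],[0,0,0.03,0],[0,0,0.03,0],[0,0,0.01,0],[0,0,0,0]]'
python3 - <<'E'
from h import *
viewer.grab_frame("wrist")
st=monitor.observe();c=cam("wrist",st);print(st["tcp_pos"],st["force"])
im=viewer.grab_frame("wrist")
for th,z in [("wrench_head",.003),("wrench_end",.0155),("tool_mat",0)]:
    for r in tip_of(th,"wrist")[:1]: print(th,r["pixel"],r["confidence"],ray(c,r["pixel"],z))
t=viewer.grab_frame("scene")
cv2.imwrite("pics/j9.png",cv2.resize(np.hstack([im[:,80:440],t[:,100:400]]),(750,436)))
E
```

```text
time_s: 30.15
tcp_pos: [0.4428, 0.2332, 0.0178]
tool_rot: [0.0, 0.998, 0.066, -0.0]
force: [-1.0, 0.8, 0.5]
opening: 0.0856
time_s: 31.15
tcp_pos: [0.4438, 0.2334, 0.2194]
tool_rot: [-0.0, 0.998, 0.066, 0.002]
force: [0.8, -0.0, -0.2]
opening: 0.0856
[0.44276649 0.23316314 0.21768176] [ 0.25174348  0.29179639 -0.72763274]
wrench_end [252.2, 233.1] 0.75 [0.36083876 0.22549081 0.0155    ]
tool_mat [257.6, 143.6] 0.59 [0.46813065 0.23337128 0.        ]
```

View pics/j9.png

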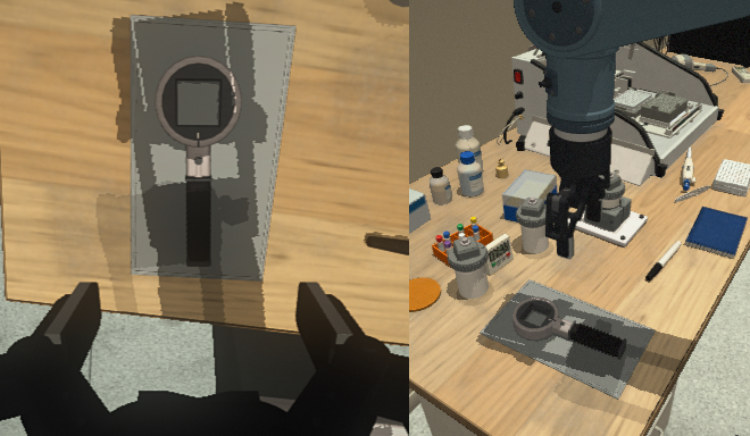

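```bash
python3 -c "
from bench import order
print(order.close_job())"
```

```text
the job is handed in; nothing more can be done
None
```

I tightened the cap until the wrench clicked, took the wrench off, and laid it back flat on its mat. The job was handed in at about 31 s of the 58 s allowed.

**Fit and turn:** The socket went down over the square until it carried the wrench's weight. I then turned clockwise in steps down to 2°. I felt a drop in torque after about 36°, and the wrist picture showed the socket mark about 2.5° off the head mark. I went on another 1.4° to make sure, and the mark moved to about 4°, still short of the 9° stop.

**Taking it off:** I backed off 4.5°, which brought the socket mark back into line, then 3° more until the torque was near zero. I then lifted straight off.

**Last checks:** The final pictures show the wrench flat, with head and handle end both on the mat and the gripper open and clear above it. The bystanders look undisturbed, but I did not measure their positions again.

**What did not agree:**
- **Torque:** by my estimate it fell only from about 1.3 to 1.0 N m at the click, not to a third. I relied on the pictures to confirm the click.
- **Cap angle:** I could not read it directly. I judged the cap turned about 0.5 rad from an unknown start of 0 to 0.2, so whether it is above 0.52 rests on the click.
- **Wrench head:** the network did not report the wrench head in the last wrist picture, so I judged that one by eye.

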